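Clamp a gel cassette with the removable crank

ROBOT

A 6-joint arm with a two-finger parallel gripper is mounted at the origin on the work surface. World frame = base frame: x ahead of the robot, y to its left, z up, the work surface at z = 0. Lengths are in m, angles in rad, forces in N, time in s.
With the tool pointing down it reaches from about 0.325 to 0.9 m from the base axis. Payload 6.1 kg.
Tool frame: the origin (TCP) lies midway between the tips of the shut fingers; the grasp point (between the pads) lies 19 mm behind it; z points along the fingers, x is the direction in which the jaws open and shut, and the axes are right-handed (so a half turn about z gives the same grasp; the last joint's range is limited). The gripper opens to 85 mm and grips with 20 to 120 N. Pads are 22 mm wide; open, the fingers measure 114 mm over their backs; the gripper's body (76 mm by 85 mm) begins 54 mm behind the grasp point. The pads swing forward as they close: fully open they stand 13 mm farther back than shut.
Start: joints at [-1.312, 0.22, 1.526, -0, 1.395, -0.126], TCP at [0.235, -0.579, 0.231] pointing down, gripper open.
Joint ranges: [-2.98, 2.98], [-0.91, 2.08], [0.09, 2.57], [-1.24, 4.39], [0.2, 2.65], [-2.68, 2.68]. Speed limits (rad/s): [2.57, 2.57, 3.01, 3.14, 3.14, 3.14].

INTERFACE

Orientations are given as [roll, pitch, yaw] about the fixed x, y, z axes, in that order (R = Rz(yaw) Ry(pitch) Rx(roll)).
In Python, from bench import robot gives the robot as it stands.
- The arm moves only by the tool arm_command, never from a script. Its argument "increments" is a list that holds one entry, the list of rows, each a list of 5 numbers: the closure, from 0 (fully open) to 1 (shut), then the shift along the tool's x, y, z in m, then the turn about the tool's z in degrees. In form: [[[gripper, dx, dy, dz, twist], ...]]. A call has 1 to 8 rows; each row is the pose to reach, as a shift and turn from the pose measured when the call began, along the tool's axes at that moment; what a row does not reach only later rows make up. A row lasts 1/12 s, in which the tool goes at most 41.7 mm and 7.16 degrees, less where a joint would pass 70% of its speed; a pose out of reach is approached as far as the arm can. A call with a gripper value outside its range is refused whole. The fingers move at their own pace and stop on an object; the grip force is fixed at half the most. Time passes only in rows, so rows that repeat a pose let the fingers close. It gives the time, the measured TCP pose, the force and the opening at its end, in the units of the state.
- robot.sense(): the state, without advancing time (a new reading comes with each control period).
- robot.snapshot(name): name is "side" or "top"; returns a dict with "color" (384x512x3 uint8, blue, green, red), "fx", "fy", "cx", "cy" (pixels), "k1" (the pictures are not rectified: a ray, as slopes to the right and down, at radius r is drawn at 1 + k1 r^2 times it, then the intrinsics apply), "world_from_camera" (4x4, takes a point from camera to world coordinates). Camera axes: x right, y down, z forward; pixel columns grow to the right and rows downward; lengths in m; the calibration is good to about 2 mm. A picture is of the moment at which its call begins. There is no depth.
- robot.sign_off(): hands the job in, once; it reports no verdict.
The state is a dict: "time_s": time; "joints": joint angles; "dq": joint speeds; "joint_torque": joint torques, N m; "tcp_pos": TCP position; "eef_rot": TCP orientation; "wrist_force": force on the tool from outside, world axes, zero at the start; "ft_torque": the same for the moment, N m; "finger_gap": opening from 0.0 (shut) to 1.0 (fully open).
Only numpy, scipy, OpenCV 4.12 (cv2) and the standard library are available. Lean on these libraries where they do the work, as an engineer would, in place of code of your own. Each camera call takes 0.05 s, during which the arm holds its last target.

TASK

Take the loose crank out of the blue tray, fit it fully home on the square shaft of the gel casting stand (feel for the fit, never ram it down) and turn it clockwise, seen from above, until the red clamp pad holds the glass cassette snugly against the stop wall; stop as soon as the resistance clearly rises, so that the glass is not overloaded. Then lift the crank off, leaving the cassette clamped, and lay it flat, handle up, back inside the tray. Do not disturb the tip box, the bottle or the beaker.

Things in the scene. Friction and masses are not known exactly. Their poses are not given: they have to be found in the camera images.
- stand: Gel casting stand, fixed: grey bed 255 x 130 x 12 mm with a white gearbox (100 x 100 mm, flat top 85 mm above the bench) and a red stop wall (near face at x = 162 mm, 74 mm high, two lugs on it to 94 mm). Origin: on the bench under the vertical shaft axis, the gearbox's centre; x axis along the bed to the stop wall, z up. Bed from x = -50 to 205 mm.
- shaft_top (a point): Centre of the top end of the upright square steel shaft, 107 mm above the bench. 14 mm square (its top 6 mm tapering to 9 mm), 22 mm out of the gearbox top. This entry belongs to the stand and does NOT turn with the shaft: the square's angle differs every time and is not reported; see it or feel for it (it repeats every 90 degrees).
- crank_hub (a point): Centre of the loose crank's hub, a black block 30 x 30 mm, 45 mm high; half-way up, on the axis. In its underside a square blind socket 17 mm wide, 24 mm deep, 2 mm chamfer, sides parallel to the hub's. x axis: along the arm (16 mm wide, 10 mm high, level with the underside) to the handle; z up. Home on the shaft, the underside lies on the gearbox top, this point 107.5 mm above the bench.
- crank_handle (a point): Centre of the crank's handle: red upright cylinder, 18 mm in diameter, 45 mm high, spinning freely on the arm, its axis 70 mm from the hub's axis. This point is 33.5 mm, the handle's top 56 mm above the crank's underside. Axes as crank_hub.
- crank: The same crank, about 130 g; origin at the centre of the hub's underside, axes as crank_hub. About 3 N at the handle turns the stiff shaft freely (0.22 N m; a light touch does not turn it; bearing down adds drag). Once the cassette is pinched, each N of clamping adds about 0.3 N at the handle. 2.1 to 3.2 rad clockwise are needed.
- clamp_pad: Red clamp pad with a black rubber face, 94 mm wide, top 67 mm above the bench. Origin: bench level under the pad; pressing face 6 mm beyond it in the stand's x. Clockwise turning of the shaft drives it to the wall, 20 mm per rad. Sprung: 8 N per mm, 6 mm of give. Snug is 5 N or more; over 40 N endangers the glass. When let go the shaft keeps up to about 11 N of it.
- cassette: Gel cassette, loose: two glass plates with blue spacers, 14 mm thick (x), 100 mm wide, 64 mm high, 0.2 kg, upright on the stand's bed (12 mm above the bench) between pad and stop wall, 2 to 10 mm short of the wall. Origin: centre of its underside; axes as the stand's.
- tray: Shallow blue tray fixed to the bench, 220 x 170 mm outside, rim 12 mm high, walls and floor 4 mm thick; the crank lies on its floor at the start. Origin: centre of its underside; x along its long side. It stands to the left or right of the stand.
- tip_box: Bystander: blue pipette tip box, 120 x 85 x 53 mm, loose, on the other side from the tray. Origin: centre of its underside.
- bottle: Bystander: reagent bottle with a red cap, 60 mm in diameter, 150 mm high, loose. Origin: centre of its underside.
- beaker: Bystander: glass beaker, 70 mm in diameter, 90 mm high, loose. Origin: centre of its underside.
Mind the look-alikes: they are no part of the job. What is meant by the crank is not turquoise, and is the larger of those in its own colour.

How it is judged:
By the outcome, as a careful person would: the job done as asked, in the order asked, and still so for the second after the job is handed in, with the robot touching nothing.
It also fails if it takes over 72 s, if anything falls off the work surface, if the arm or the gripper's body presses on something with over 40 N, if the wrist force passes 120 N, or if a joint passes its speed limit or range.

## Working session

There is one attempt and no reset: what is moved stays moved. The work goes in short steps, Python scripts to look and compute and a tool call to move; the robot and the scene stay as the last step left them, time stands still between calls to the robot, and variables do not carry over. Pictures are saved under pics/ and viewed, and the job is handed in when it is done.

Besides the shell and the picture viewer there is one more tool, called after "Emit:" as name(argument=value, ...) on one line, values as JSON. arm_command: Moves the arm, as the interface text tells. Its arguments: {"type":"object","properties":{"increments":{"type":"array","items":{"type":"array","items":{"type":"array","items":{"type":"number"}}}}},"required":["increments"]}

```bash
mkdir -p pics
python3 - <<'E'
from bench import robot
import cv2
print(robot.sense())
for n in("side","top"):
    s=robot.snapshot(n); cv2.imwrite(f"pics/{n}0.png",s["color"])
    print(n,{k:v for k,v in s.items() if k!="color"})
E
```

```text
{'time_s': 0.0, 'joints': array([-1.31210389e+00,  2.21233080e-01,  1.52764645e+00, -3.62058028e-06,
        1.39470493e+00, -1.26095749e-01]), 'dq': array([-8.46760733e-05,  5.20950463e-04,  1.07969502e-03,  1.24080374e-03,
       -8.53366913e-04,  3.03384681e-04]), 'joint_torque': array([ 1.73439028e-03, -4.96893847e+01, -3.89395809e+01, -1.86646021e-04,
        1.11549039e-02,  6.28407619e-06]), 'tcp_pos': array([ 0.23443872, -0.57869177,  0.23017624]), 'eef_rot': array([-3.14134570e+00,  1.97643679e-03, -1.18600726e+00]), 'wrist_force': array([-0.2272497 ,  0.3357336 , -0.64164886]), 'ft_torque': array([-0.03864568,  0.06594791,  0.04403559]), 'finger_gap': 1.000202445887859}
side {'fx': 399.82516094755033, 'fy': 399.82516094755033, 'cx': 260.6694156813974, 'cy': 189.84490416897194, 'k1': -0.09224591815925026, 'world_from_camera': array([[-0.9584413 , -0.22316502,  0.17772913,  0.35745265],
       [-0.28464864,  0.70630308, -0.64815979,  0.57239514],
       [ 0.01911596, -0.67181347, -0.74047366,  0.78264549],
       [ 0.        ,  0.        ,  0.        ,  1.        ]])}
top {'fx': 372.3338522798597, 'fy': 372.3338522798597, 'cx': 259.4054490602956, 'cy': 192.2326226265617, 'k1': -0.11718886701716845, 'world_from_camera': array([[ 2.87221886e-02, -9.97588740e-01,  6.31802277e-02,
         4.34987389e-01],
       [-9.99587278e-01, -2.86296227e-02,  2.37012588e-03,
        -2.67317080e-02],
       [-5.55584810e-04, -6.32222271e-02, -9.97999319e-01,
         1.14629223e+00],
       [ 0.00000000e+00,  0.00000000e+00,  0.00000000e+00,
         1.00000000e+00]])}
```

View pics/side0.png

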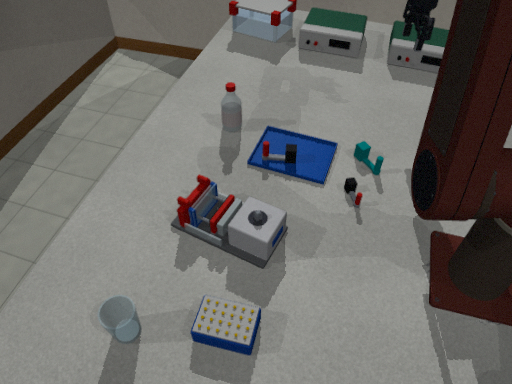

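View pics/top0.png

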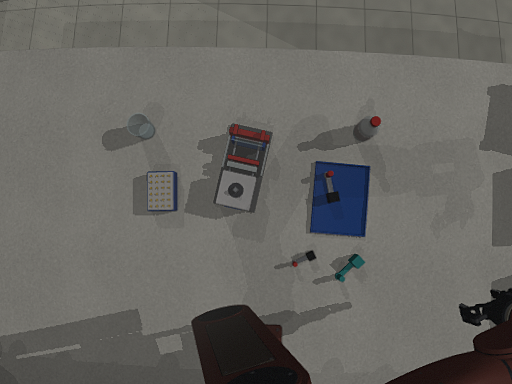

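The top view shows the tray with the crank (hub about (333,197), handle about (330,174)), the shaft at about (236,189), and the small crank and the turquoise one outside the tray. I'll zoom in next.

```bash
cat > h.py <<'E'
import numpy as np, cv2
from bench import robot
from scipy.optimize import least_squares
def proj(s,P):
    T=np.linalg.inv(s["world_from_camera"]); p=np.atleast_2d(P)@T[:3,:3].T+T[:3,3]
    q=p[:,:2]/p[:,2:]; r2=(q**2).sum(1,keepdims=True); q=q*(1+s["k1"]*r2)
    return q*[s["fx"],s["fy"]]+[s["cx"],s["cy"]]
def ray(s,uv):
    K=np.array([[s["fx"],0,s["cx"]],[0,s["fy"],s["cy"]],[0,0,1]])
    q=cv2.undistortPoints(np.array([[uv]],float),K,np.array([s["k1"],0,0,0.]))[0,0]
    T=s["world_from_camera"]; return T[:3,3],T[:3,:3]@[q[0],q[1],1]
def atz(s,uv,z):
    o,d=ray(s,uv); return o+d*(z-o[2])/d[2]
def crop(s,x0,y0,w,h,k,name):
    cv2.imwrite(name,cv2.resize(s["color"][y0:y0+h,x0:x0+w],None,fx=k,fy=k,interpolation=cv2.INTER_CUBIC))
E
python3 - <<'E'
from h import *
import pickle
d={n:robot.snapshot(n) for n in("side","top")}
pickle.dump(d,open("s0.pkl","wb"))
crop(d["top"],305,155,70,85,7,"pics/t_tray.png")
crop(d["top"],205,115,75,105,5.7,"pics/t_stand.png")
crop(d["side"],165,120,180,150,4.4,"pics/s_mid.png")
E
```

```text
(no output)
```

View pics/t_tray.png

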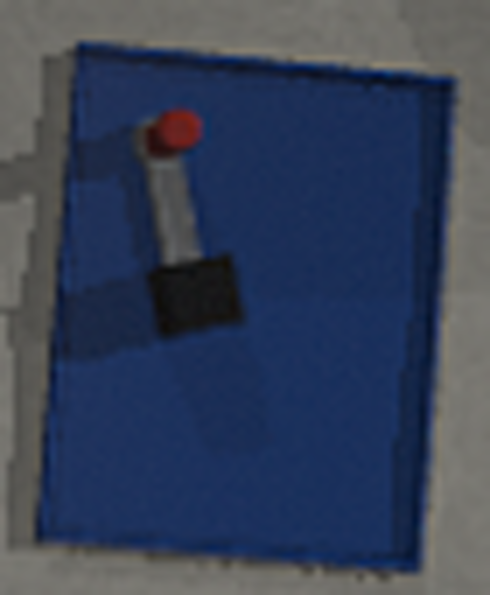

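View pics/t_stand.png

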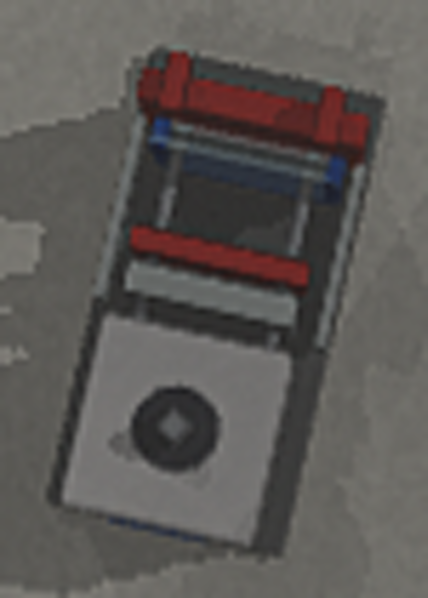

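View pics/s_mid.png

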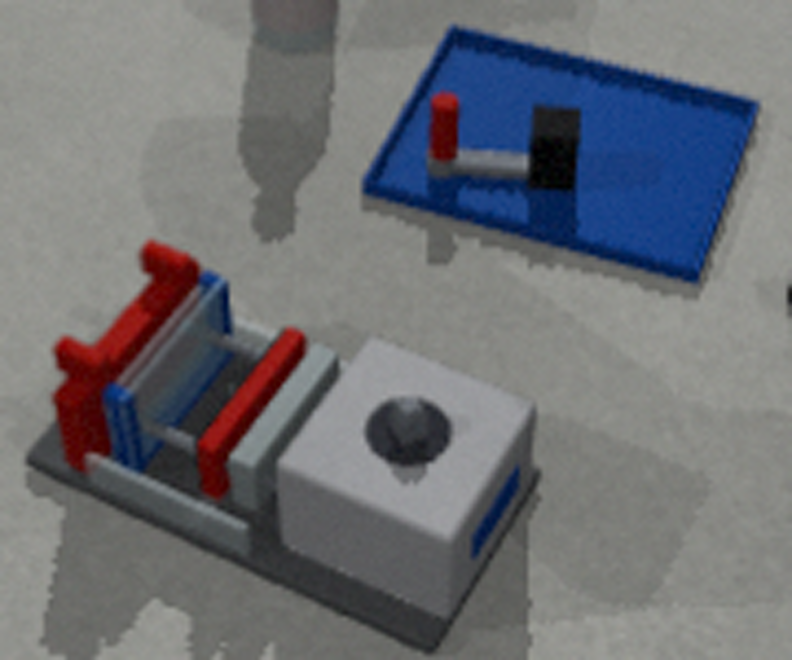

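```bash
cat > fit.py <<'E'
from h import *
import pickle
d=pickle.load(open("s0.pkl","rb")); T,S=d["top"],d["side"]
def uv(c,x0,y0,k): return np.array([x0+(c[0]+.5)/k-.5,y0+(c[1]+.5)/k-.5])
tt=lambda *c:uv(c,305,155,7); ts=lambda *c:uv(c,205,115,5.7); sm=lambda *c:uv(c,165,120,4.4)
def W(p,L):
    x,y,a=p; c,s=np.cos(a),np.sin(a); L=np.array(L,float)
    return np.c_[x+c*L[:,0]-s*L[:,1],y+s*L[:,0]+c*L[:,1],L[:,2]]
def fit(obs,p0):
    f=lambda p:np.concatenate([(proj(s,W(p,[l]))[0]-u) for s,l,u in obs])
    r=least_squares(f,p0,loss="soft_l1"); print(np.round(r.x,4),np.round(r.fun.reshape(-1,2),1).tolist()); return r.x
h=.015
cr=fit([(T,(h,-h,.049),tt(232,255)),(T,(-h,-h,.049),tt(245,322)),(T,(.07,0,.060),tt(181,129)),(S,(.07,0,.060),sm(445,99)),
 (S,(-h,-h,.049),sm(580,108)),(S,(h,-h,.049),sm(534,105)),(S,(-h,h,.004),sm(575,188)),(S,(h,h,.004),sm(531,183))],[.43,-.24,.1])
st=fit([(T,(.05,.05,.085),ts(105,312)),(T,(.05,-.05,.085),ts(293,350)),(T,(-.05,-.05,.085),ts(248,548)),(T,(-.05,.05,.085),ts(62,503)),(T,(0,0,.107),ts(174,426)),
 (S,(.05,-.05,.085),sm(378,340)),(S,(-.05,-.05,.085),sm(535,405)),(S,(-.05,.05,.085),sm(448,540)),(S,(.05,.05,.085),sm(280,465)),(S,(0,0,.107),sm(407,405))],[.43,.04,-.2])
tr=fit([(T,(.11,.085,.012),tt(80,45)),(T,(.11,-.085,.012),tt(455,78)),(T,(-.11,-.085,.012),tt(420,570)),(T,(-.11,.085,.012),tt(38,540)),
 (S,(.11,-.085,.012),sm(455,28)),(S,(-.11,-.085,.012),sm(758,100)),(S,(-.11,.085,.012),sm(697,275)),(S,(.11,.085,.012),sm(365,188))],[.43,-.26,0])
np.savez("p.npz",cr=cr,st=st,tr=tr)
E
python3 fit.py
python3 - <<'E'
from h import *
import pickle
d=pickle.load(open("s0.pkl","rb"))
crop(d["top"],225,178,22,22,25,"pics/t_sq.png"); crop(d["side"],243,202,32,30,18,"pics/s_sq.png")
E
```

```text
[ 0.4982 -0.2467  0.2102] [[0.6, -0.4], [0.7, -0.0], [0.1, -0.0], [0.3, 0.5], [0.4, -0.0], [0.0, -0.1], [-0.0, 0.9], [-0.7, 1.3]]
[ 0.5075  0.0445 -0.2019] [[-0.4, -0.5], [0.5, 0.7], [0.3, 0.0], [-1.1, -0.1], [-0.2, -0.2], [-1.6, -1.9], [1.4, -0.5], [0.7, 1.1], [-1.8, -0.3], [0.6, 0.1]]
[ 0.4947 -0.2719 -0.0591] [[-0.6, -0.5], [0.1, -0.2], [0.1, 0.6], [-0.3, 0.3], [-0.9, -0.6], [0.6, 0.4], [0.8, -0.3], [-0.7, -1.1]]
```

View pics/t_sq.png

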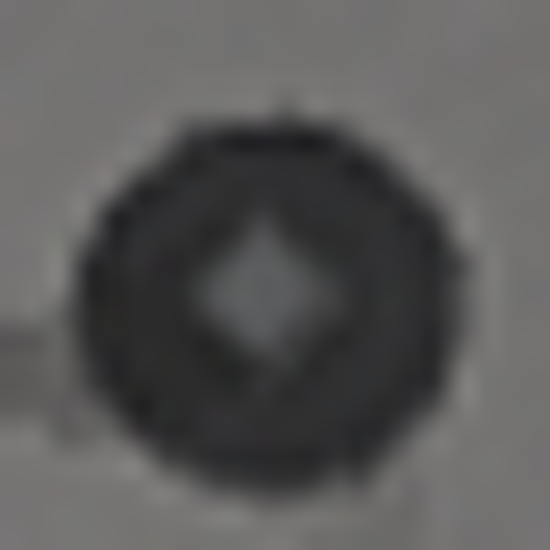

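View pics/s_sq.png

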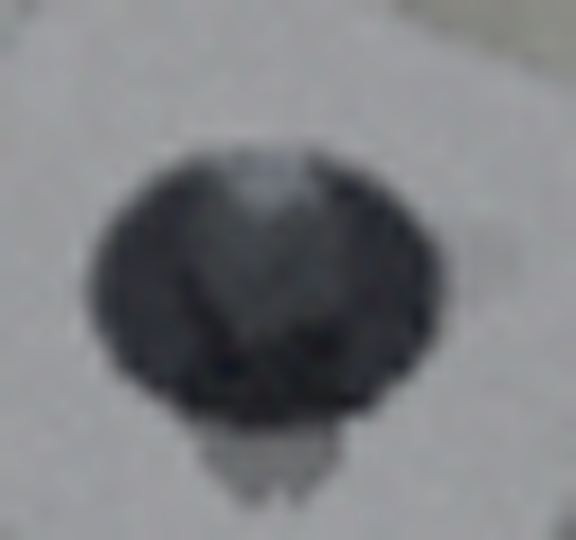

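The square's diagonals lie along the image axes, so its sides are at about 45° in the world frame. The crank's yaw is about 12°. I'll grip the hub across the arm with the jaws at yaw about 102°, which also leaves enough wrist range to turn clockwise.

```bash
cat > go.py <<'E'
import sys
from h import *
def plan(x,y,z,yaw):
    s=robot.sense(); p=s["tcp_pos"]; r,pi_,a=s["eef_rot"]
    from scipy.spatial.transform import Rotation as R
    M=R.from_euler("xyz",s["eef_rot"]).as_matrix()
    d=M.T@(np.array([x,y,z])-p)
    tw=-((np.rad2deg(yaw)-np.rad2deg(a)+180)%360-180)
    print("t",round(s["time_s"],2),"pos",np.round(p,4),"rpy",np.round(np.rad2deg(s["eef_rot"]),2),"F",np.round(s["wrist_force"],1),"gap",round(s["finger_gap"],3),"j6",round(s["joints"][5],2))
    print("dx dy dz tw",np.round(d,4),round(tw,1))
if __name__=="__main__":
    a=[float(v) for v in sys.argv[1:]]; plan(a[0],a[1],a[2],np.deg2rad(a[3]))
E
python3 go.py .4982 -.2467 .13 102
```

```text
t 0.2 pos [ 0.2345 -0.5789  0.2306] rpy [-1.7999e+02  7.0000e-02 -6.7950e+01] F [-0.  -0.4 -0.2] gap 1.002 j6 -0.13
dx dy dz tw [-0.2088 -0.3691  0.1009] -170.0
```

Emit:
arm_command(increments=[[[0, -0.026, -0.046, 0.0, -7], [0, -0.052, -0.092, 0.0, -14], [0, -0.078, -0.138, 0.0, -21], [0, -0.104, -0.184, 0.01, -28], [0, -0.13, -0.23, 0.02, -35], [0, -0.156, -0.276, 0.03, -42], [0, -0.182, -0.322, 0.04, -49], [0, -0.209, -0.369, 0.05, -56]]])

```text
time_s: 0.87
tcp_pos: [0.4409, -0.3184, 0.1976]
eef_rot: [-3.141, 0.0, -0.203]
wrist_force: [0.4, -1.2, -0.2]
finger_gap: 1.001
```

```bash
python3 go.py .4982 -.2467 .13 102
```

```text
t 0.87 pos [ 0.4409 -0.3184  0.1976] rpy [-1.7995e+02  1.0000e-02 -1.1620e+01] F [ 0.4 -1.2 -0.2] gap 1.001 j6 -0.57
dx dy dz tw [ 0.0417 -0.0817  0.0677] -113.6
```

Emit:
arm_command(increments=[[[0, 0.02, -0.041, 0.02, -7], [0, 0.042, -0.082, 0.04, -14], [0, 0.042, -0.082, 0.067, -21], [0, 0.042, -0.082, 0.067, -28], [0, 0.042, -0.082, 0.067, -35], [0, 0.042, -0.082, 0.067, -42], [0, 0.042, -0.082, 0.067, -49], [0, 0.042, -0.082, 0.067, -56]]])

```text
time_s: 1.53
tcp_pos: [0.4984, -0.2462, 0.1304]
eef_rot: [-3.14, -0.0, 0.781]
wrist_force: [-0.7, -0.2, 0.5]
finger_gap: 1.0
```

Emit:
arm_command(increments=[[[0, 0, 0, 0, -7], [0, 0, 0, 0, -14], [0, 0, 0, 0, -21], [0, 0, 0, 0, -28], [0, 0, 0, 0, -35], [0, 0, 0, 0, -42], [0, 0, 0, 0, -49], [0, 0, 0, 0, -56]]])

```text
time_s: 2.2
tcp_pos: [0.4983, -0.2461, 0.1302]
eef_rot: [-3.141, -0.002, 1.764]
wrist_force: [0.9, 0.2, -0.0]
finger_gap: 0.998
```

```bash
python3 go.py .4982 -.2467 .017 102
python3 - <<'E'
from h import *
s=robot.snapshot("top"); crop(s,290,140,110,110,5,"pics/t1.png")
s=robot.snapshot("side"); crop(s,215,70,150,120,5,"pics/s1.png")
E
```

```text
t 2.2 pos [ 0.4983 -0.2461  0.1302] rpy [-1.7997e+02 -9.0000e-02  1.0109e+02] F [ 0.9  0.2 -0. ] gap 0.998 j6 -2.37
dx dy dz tw [-8.000e-04 -1.000e-04  1.132e-01] -0.9
```

View pics/s1.png

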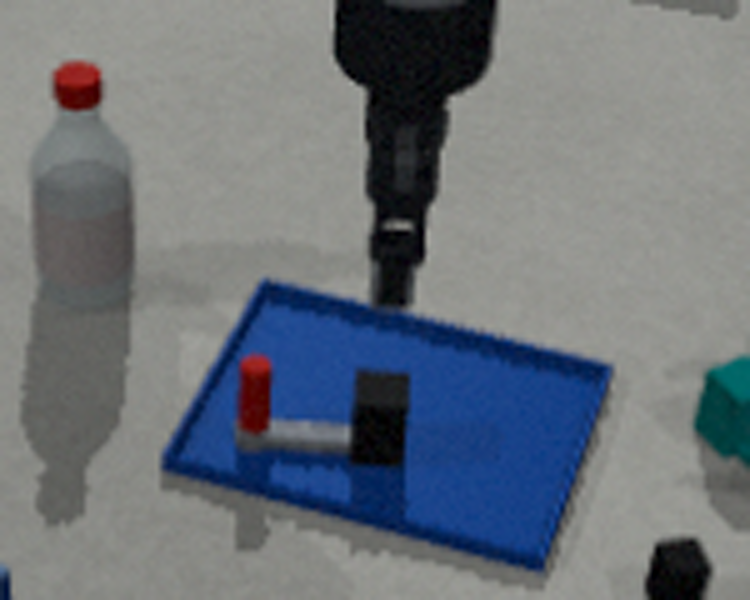

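The gripper hangs over the hub (hub at about (382,420) in the crop) with the jaws across the arm. Going down now.

Emit:
arm_command(increments=[[[0, -0.001, 0, 0.03, -1], [0, -0.001, 0, 0.06, -1], [0, -0.001, 0, 0.08, -1], [0, -0.001, 0, 0.095, -1], [0, -0.001, 0, 0.105, -1], [0, -0.001, 0, 0.112, -1], [0, -0.001, 0, 0.113, -1], [0.3, -0.001, 0, 0.113, -1]]])

```text
time_s: 2.97
tcp_pos: [0.4986, -0.247, 0.0174]
eef_rot: [-3.141, -0.001, 1.776]
wrist_force: [-0.1, -0.3, 0.1]
finger_gap: 0.885
```

Emit:
arm_command(increments=[[[0.6, 0, 0, 0, 0], [0.8, 0, 0, 0, 0], [1, 0, 0, 0, 0], [1, 0, 0, 0, 0], [1, 0, 0, 0, 0], [1, 0, 0, 0, 0], [1, 0, 0, 0, 0], [1, 0, 0, 0, 0]]])

```text
time_s: 3.63
tcp_pos: [0.4994, -0.2475, 0.0186]
eef_rot: [3.141, -0.0, 1.776]
wrist_force: [-0.7, 0.6, 5.4]
finger_gap: 0.34
```

```bash
python3 go.py .4982 -.2467 .017 102
```

```text
t 3.63 pos [ 0.4994 -0.2475  0.0186] rpy [ 1.7995e+02 -1.0000e-02  1.0176e+02] F [-0.7  0.6  5.4] gap 0.34 j6 -2.38
dx dy dz tw [ 0.0011 -0.001   0.0016] -0.2
```

Emit:
arm_command(increments=[[[1, 0, 0, -0.01, 0], [1, 0, 0, -0.03, 0], [1, 0, 0, -0.06, 0], [1, 0, 0, -0.09, 0], [1, 0, 0, -0.12, 0], [1, 0, 0, -0.15, 0], [1, 0, 0, -0.16, 0], [1, 0, 0, -0.16, 0]]])

```text
time_s: 4.3
tcp_pos: [0.5011, -0.2488, 0.1824]
eef_rot: [3.136, 0.005, 1.776]
wrist_force: [-0.1, -0.0, -1.1]
finger_gap: 0.339
```

```bash
python3 go.py .5075 .0445 .178 135
python3 - <<'E'
from h import *
s=robot.snapshot("top"); crop(s,290,140,110,110,5,"pics/t2.png")
s=robot.snapshot("side"); crop(s,215,70,150,120,5,"pics/s2.png")
E
```

```text
t 4.3 pos [ 0.5011 -0.2488  0.1824] rpy [179.67   0.28 101.76] F [-0.1 -0.  -1.1] gap 0.339 j6 -2.38
dx dy dz tw [0.2859 0.066  0.0034] -33.2
```

View pics/s2.png

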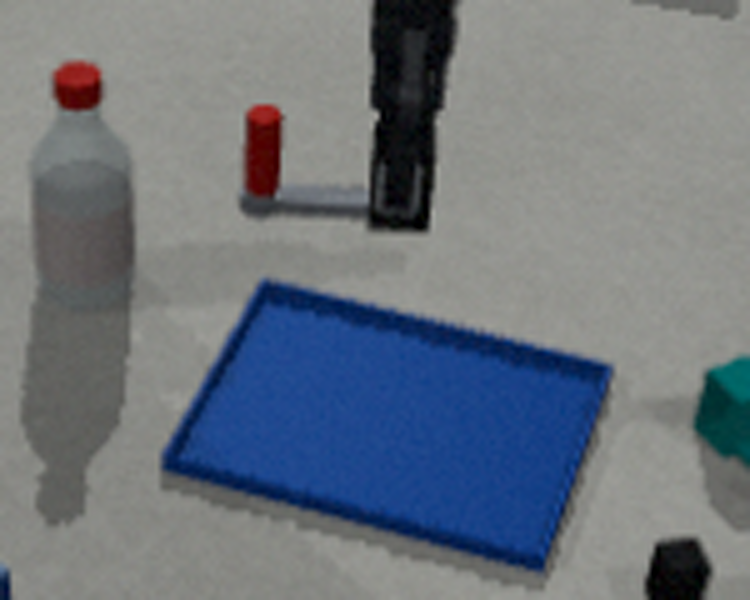

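View pics/t2.png

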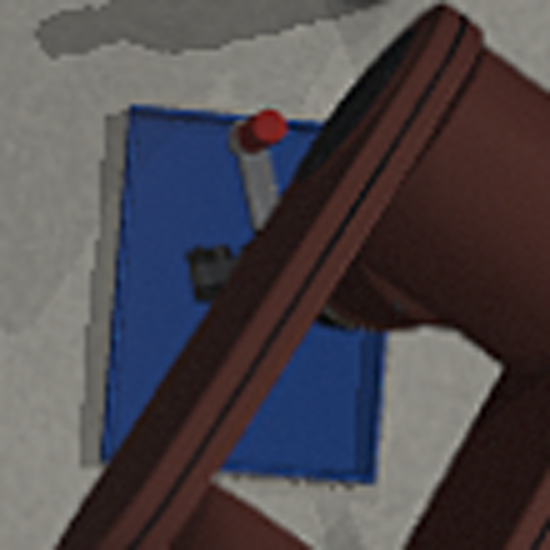

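The crank is held level in the jaws (handle top at about (263,110)) and the tray is empty. Carrying it over the shaft now.

Emit:
arm_command(increments=[[[1, 0.03, 0.007, 0, -5], [1, 0.07, 0.016, 0, -10], [1, 0.11, 0.025, 0, -15], [1, 0.15, 0.035, 0, -20], [1, 0.19, 0.044, 0, -25], [1, 0.23, 0.053, 0, -29], [1, 0.265, 0.061, 0, -32], [1, 0.286, 0.066, 0, -33]]])

```text
time_s: 5.07
tcp_pos: [0.5026, 0.0498, 0.1746]
eef_rot: [-3.139, -0.005, 2.357]
wrist_force: [0.5, -0.3, -0.6]
finger_gap: 0.341
```

Emit:
arm_command(increments=[[[1, 0.015, 0.003, 0, -1], [1, 0.015, 0.003, 0, -1]]])

```text
time_s: 5.23
tcp_pos: [0.4905, 0.0656, 0.1708]
eef_rot: [-3.135, -0.012, 2.379]
wrist_force: [-0.3, 0.4, -2.0]
finger_gap: 0.343
```

```bash
python3 go.py .508 .045 .14 135
python3 - <<'E'
from h import *
s=robot.snapshot("top"); crop(s,195,105,110,110,5,"pics/t3.png")
s=robot.snapshot("side"); crop(s,165,110,150,150,4,"pics/s3.png")
E
```

```text
t 5.23 pos [0.4905 0.0656 0.1708] rpy [-179.64   -0.69  136.29] F [-0.3  0.4 -2. ] gap 0.343 j6 -2.41
dx dy dz tw [-0.0273 -0.0026  0.0305] 1.3
```

View pics/s3.png

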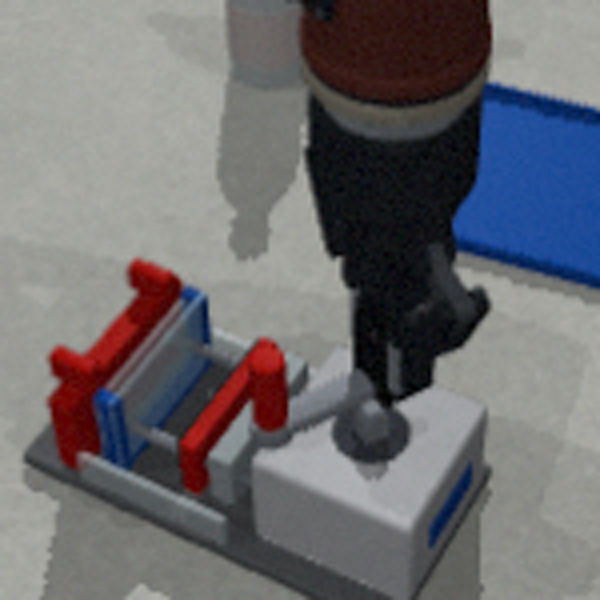

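View pics/t3.png

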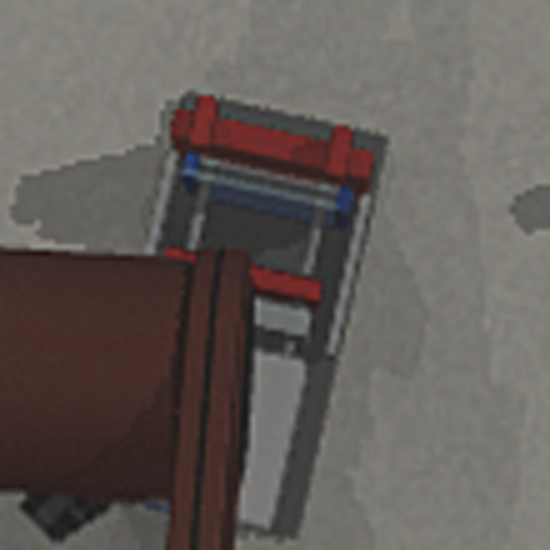

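The extra call overshot by 27 mm, with nothing touched. In the side crop the shaft is clear at (370,420). I'll move back slowly and let it settle.

Emit:
arm_command(increments=[[[1, -0.008, -0.001, 0.004, 1], [1, -0.016, -0.002, 0.01, 1], [1, -0.023, -0.003, 0.016, 1], [1, -0.027, -0.003, 0.02, 1], [1, -0.027, -0.003, 0.022, 1], [1, -0.027, -0.003, 0.022, 1], [1, -0.027, -0.003, 0.022, 1], [1, -0.027, -0.003, 0.022, 1]]])

```text
time_s: 6.0
tcp_pos: [0.5096, 0.0421, 0.15]
eef_rot: [-3.136, -0.008, 2.358]
wrist_force: [-0.1, 0.2, -1.0]
finger_gap: 0.345
```

```bash
python3 go.py .508 .045 .14 135
python3 - <<'E'
from h import *
s=robot.snapshot("side"); crop(s,165,110,150,150,4,"pics/s4.png"); crop(s,220,170,60,60,10,"pics/s4b.png")
# predicted shaft top & handle pixel
print((proj(s,[[.5075,.0445,.107],[.5075,.0445,.085]])-[165,110])*4)
E
```

```text
t 6.0 pos [0.5096 0.0421 0.15  ] rpy [-179.7    -0.48  135.1 ] F [-0.1  0.2 -1. ] gap 0.345 j6 -2.43
dx dy dz tw [0.003 0.001 0.01 ] 0.1
[[370.78909968 406.88690923]
 [370.25067479 431.94541712]]
```

View pics/s4.png

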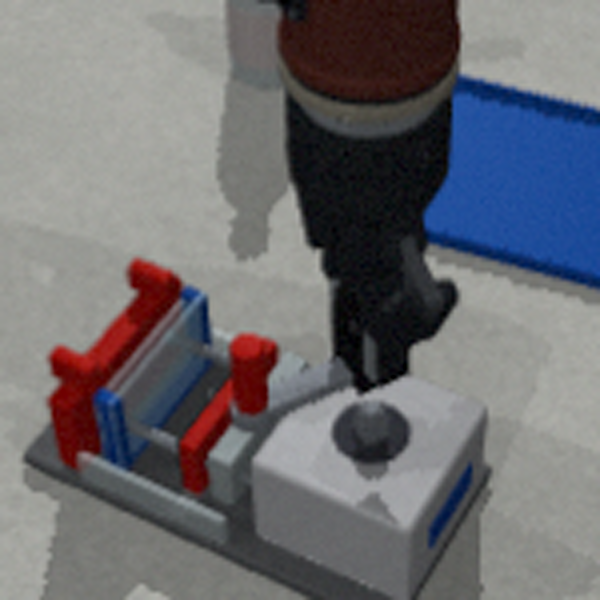

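View pics/s4b.png

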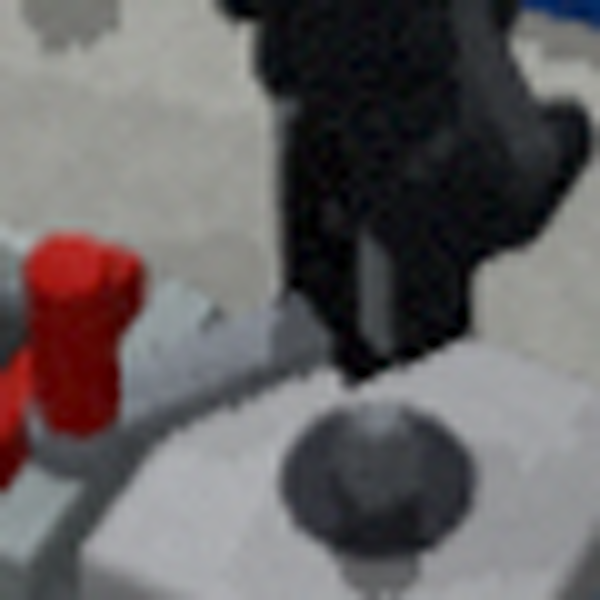

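Run:
```python
from h import *
s=robot.snapshot("side"); 
p=robot.sense(); t=p["tcp_pos"]; print(t,p["eef_rot"])
for off in (0,-.001):
  u=t[:2]+off*np.array([.707,.707])+.07*np.array([.707,.707])
  print((proj(s,[[*u,t[2]-.0146+.056],[*u,t[2]-.0146+.011]])-[220,170])*10)
s=robot.snapshot("side"); crop(s,215,185,30,32,18,"pics/s5.png")
```

```text
[0.50966416 0.04224581 0.15022491] [-3.13657816 -0.00795139  2.35833098]
[[ 61.63565883 262.33104361]
 [ 71.54951262 407.28934556]]
[[ 66.24621708 260.56747478]
 [ 75.96693914 405.54221826]]
```

View pics/s5.png

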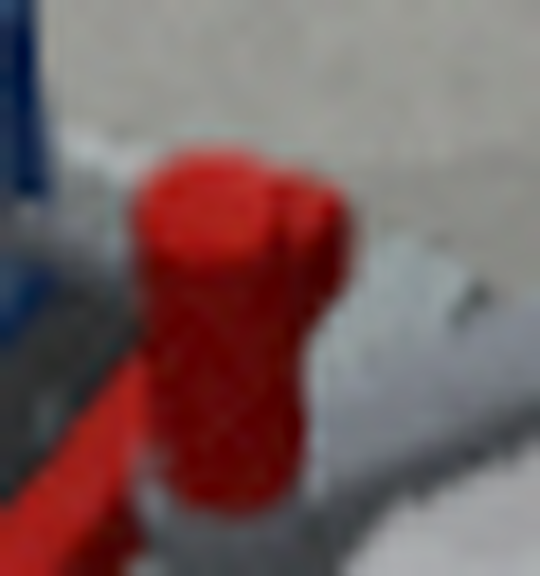

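The handle's predicted pixel matches the picture, so the hub sits 1 mm behind the TCP. Centring, then feeling down.

Emit:
arm_command(increments=[[[1, 0.003, 0.001, 0.004, 0], [1, 0.003, 0.001, 0.008, 0], [1, 0.003, 0.001, 0.013, 0], [1, 0.003, 0.001, 0.018, 0], [1, 0.003, 0.001, 0.022, 0], [1, 0.003, 0.001, 0.024, 0], [1, 0.003, 0.001, 0.024, 0], [1, 0.003, 0.001, 0.024, 0]]])

```text
time_s: 6.82
tcp_pos: [0.5079, 0.0452, 0.126]
eef_rot: [-3.136, -0.008, 2.358]
wrist_force: [-0.8, 1.3, -1.6]
finger_gap: 0.338
```

```bash
python3 go.py .508 .0452 .116 135
```

```text
t 6.82 pos [0.5079 0.0452 0.126 ] rpy [-179.7    -0.47  135.13] F [-0.8  1.3 -1.6] gap 0.338 j6 -2.43
dx dy dz tw [-0.0001  0.0001  0.01  ] 0.1
```

Emit:
arm_command(increments=[[[1, 0, 0, 0.002, 0], [1, 0, 0, 0.004, 0], [1, 0, 0, 0.006, 0], [1, 0, 0, 0.007, 0]]])

```text
time_s: 7.15
tcp_pos: [0.5077, 0.0451, 0.1187]
eef_rot: [-3.136, -0.008, 2.358]
wrist_force: [-0.7, -0.2, -1.2]
finger_gap: 0.35
```

Emit:
arm_command(increments=[[[1, 0, 0, 0.001, 0], [1, 0, 0, 0.002, 0], [1, 0, 0, 0.003, 0], [1, 0, 0, 0.004, 0]]])

```text
time_s: 7.48
tcp_pos: [0.5077, 0.0452, 0.1147]
eef_rot: [-3.136, -0.008, 2.358]
wrist_force: [0.4, -0.5, -0.7]
finger_gap: 0.341
```

Emit:
arm_command(increments=[[[1, 0, 0, 0.001, 0], [1, 0, 0, 0.002, 0], [1, 0, 0, 0.003, 0], [1, 0, 0, 0.004, 0]]])

```text
time_s: 7.82
tcp_pos: [0.5077, 0.0452, 0.1106]
eef_rot: [-3.136, -0.008, 2.358]
wrist_force: [0.8, 0.4, -1.8]
finger_gap: 0.342
```

Emit:
arm_command(increments=[[[1, 0, 0, 0.001, 0], [1, 0, 0, 0.002, 0], [1, 0, 0, 0.003, 0], [1, 0, 0, 0.004, 0]]])

```text
time_s: 8.15
tcp_pos: [0.5076, 0.0452, 0.1065]
eef_rot: [-3.136, -0.008, 2.358]
wrist_force: [-0.5, 0.2, -0.7]
finger_gap: 0.34
```

Emit:
arm_command(increments=[[[1, 0, 0, 0.001, 0], [1, 0, 0, 0.002, 0], [1, 0, 0, 0.003, 0], [1, 0, 0, 0.004, 0]]])

```text
time_s: 8.48
tcp_pos: [0.5076, 0.0452, 0.1024]
eef_rot: [-3.136, -0.008, 2.358]
wrist_force: [0.1, 0.2, -1.4]
finger_gap: 0.347
```

Emit:
arm_command(increments=[[[1, 0, 0, 0.001, 0], [1, 0, 0, 0.002, 0], [1, 0, 0, 0.002, 0]]])

```text
time_s: 8.73
tcp_pos: [0.5074, 0.0452, 0.1001]
eef_rot: [-3.136, -0.009, 2.358]
wrist_force: [-0.8, 0.1, -0.9]
finger_gap: 0.341
```

```bash
python3 go.py .508 .0452 .0996 135
python3 - <<'E'
from h import *
s=robot.snapshot("side"); crop(s,165,110,150,150,4,"pics/s6.png")
E
```

```text
t 8.73 pos [0.5074 0.0452 0.1001] rpy [-179.68   -0.5   135.12] F [-0.8  0.1 -0.9] gap 0.341 j6 -2.43
dx dy dz tw [-0.0004  0.0004  0.0005] 0.1
```

View pics/s6.png

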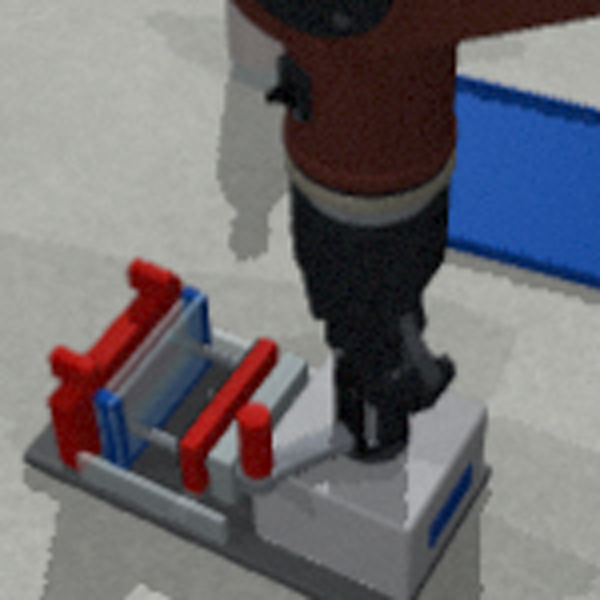

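The crank slid over the shaft without touching it. It now sits almost on the gearbox top (handle base at about (258,478)). Now feeling for the seat.

Emit:
arm_command(increments=[[[1, 0, 0, 0.0005, 0], [1, 0, 0, 0.001, 0]]])

```text
time_s: 8.95
tcp_pos: [0.5076, 0.0451, 0.0997]
eef_rot: [-3.136, -0.008, 2.358]
wrist_force: [-3.0, -0.4, 5.2]
finger_gap: 0.341
```

Emit:
arm_command(increments=[[[1, 0, 0, 0.0005, 0], [1, 0, 0, 0.001, 0]]])

```text
time_s: 9.12
tcp_pos: [0.5077, 0.0451, 0.0996]
eef_rot: [-3.136, -0.008, 2.359]
wrist_force: [-6.5, -0.3, 10.9]
finger_gap: 0.341
```

Seated: the reaction rises at TCP z 0.0996, which matches the predicted home height. I'll drop the downward load and start turning clockwise.

Emit:
arm_command(increments=[[[1, 0, 0, -0.0003, 0], [1, 0, 0, -0.0003, 3], [1, -0.0001, 0, -0.0003, 7], [1, -0.0002, 0, -0.0003, 11], [1, -0.0003, -0.0001, -0.0003, 15], [1, -0.0003, -0.0001, -0.0003, 20], [1, -0.0004, -0.0001, -0.0003, 25], [1, -0.0005, -0.0001, -0.0003, 30]]])

```text
time_s: 9.78
tcp_pos: [0.5075, 0.0456, 0.0999]
eef_rot: [-3.132, -0.006, 1.831]
wrist_force: [-3.3, 2.9, 3.0]
finger_gap: 0.339
```

```bash
cat > st.py <<'E'
from h import *
s=robot.sense();print(round(s["time_s"],2),np.round(s["tcp_pos"],4),np.round(np.rad2deg(s["eef_rot"]),2),"F",np.round(s["wrist_force"],1),"M",np.round(s["ft_torque"],3),"tau6",round(s["joint_torque"][5],3),"gap",round(s["finger_gap"],3))
E
python3 st.py
```

```text
9.78 [0.5075 0.0456 0.0999] [-179.45   -0.34  104.94] F [-3.3  2.9  3. ] M [0.623 0.38  0.428] tau6 -1.002 gap 0.339
```

Emit:
arm_command(increments=[[[1, -0.0001, 0, 0, 4], [1, -0.0002, 0, 0, 8], [1, -0.0002, 0, 0, 12], [1, -0.0003, -0.0001, 0, 16], [1, -0.0003, -0.0001, 0, 20], [1, -0.0004, -0.0001, 0, 24], [1, -0.0005, -0.0001, 0, 28], [1, -0.0006, -0.0002, 0, 32]]])

```text
time_s: 10.45
tcp_pos: [0.5075, 0.0448, 0.0999]
eef_rot: [-3.131, 0.0, 1.27]
wrist_force: [-2.3, -1.6, 1.7]
finger_gap: 0.343
```

```bash
python3 st.py
python3 - <<'E'
from h import *
s=robot.snapshot("side"); crop(s,165,110,150,150,4,"pics/s7.png")
E
python3 st.py
```

```text
10.45 [0.5075 0.0448 0.0999] [-1.7938e+02  3.0000e-02  7.2790e+01] F [-2.3 -1.6  1.7] M [-0.108 -0.015  0.382] tau6 -0.744 gap 0.343
10.5 [0.5075 0.0448 0.0999] [-1.7937e+02  3.0000e-02  7.2550e+01] F [-1.5 -1.5  1.3] M [-0.287  0.108  0.054] tau6 -0.171 gap 0.342
```

View pics/s7.png

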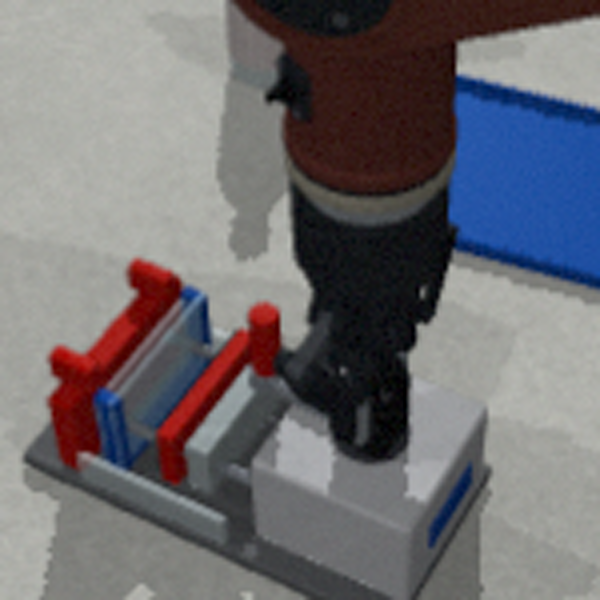

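The pad has advanced; its red bar went from about (230,415) to about (205,400). Carrying on.

Emit:
arm_command(increments=[[[1, -0.0001, 0, 0, 4], [1, -0.0002, 0, 0, 8], [1, -0.0002, 0, 0, 12], [1, -0.0003, -0.0001, 0, 16], [1, -0.0003, -0.0001, 0, 20], [1, -0.0004, -0.0001, 0, 24], [1, -0.0005, -0.0001, 0, 28], [1, -0.0006, -0.0002, 0, 32]]])

```text
time_s: 11.17
tcp_pos: [0.5071, 0.0441, 0.0999]
eef_rot: [-3.133, 0.007, 0.707]
wrist_force: [-2.0, -1.2, 1.2]
finger_gap: 0.342
```

```bash
python3 st.py
```

```text
11.17 [0.5071 0.0441 0.0999] [-179.51    0.39   40.49] F [-2.  -1.2  1.2] M [-0.29   0.122  0.379] tau6 -0.755 gap 0.342
```

Emit:
arm_command(increments=[[[1, -0.0001, 0, 0, 2], [1, -0.0002, 0, 0, 4], [1, -0.0002, 0, 0, 6], [1, -0.0002, 0, 0, 8], [1, -0.0002, 0, 0, 10], [1, -0.0003, 0, 0, 12], [1, -0.0003, 0, 0, 14], [1, -0.0003, -0.0001, 0, 16]]])

```text
time_s: 11.83
tcp_pos: [0.5067, 0.0438, 0.0999]
eef_rot: [-3.136, 0.009, 0.428]
wrist_force: [-0.9, -0.8, 0.4]
finger_gap: 0.343
```

```bash
python3 st.py
python3 - <<'E'
from h import *
s=robot.snapshot("side"); crop(s,165,110,150,150,4,"pics/s8.png")
s=robot.snapshot("top"); crop(s,195,105,110,110,5,"pics/t8.png")
E
python3 st.py
```

```text
11.83 [0.5067 0.0438 0.0999] [-179.66    0.53   24.53] F [-0.9 -0.8  0.4] M [-0.267  0.182  0.35 ] tau6 -0.259 gap 0.343
11.93 [0.5067 0.0438 0.0998] [-179.66    0.53   24.56] F [-2.2 -1.3  1.7] M [-0.262  0.199  0.084] tau6 0.506 gap 0.343
```

View pics/s8.png

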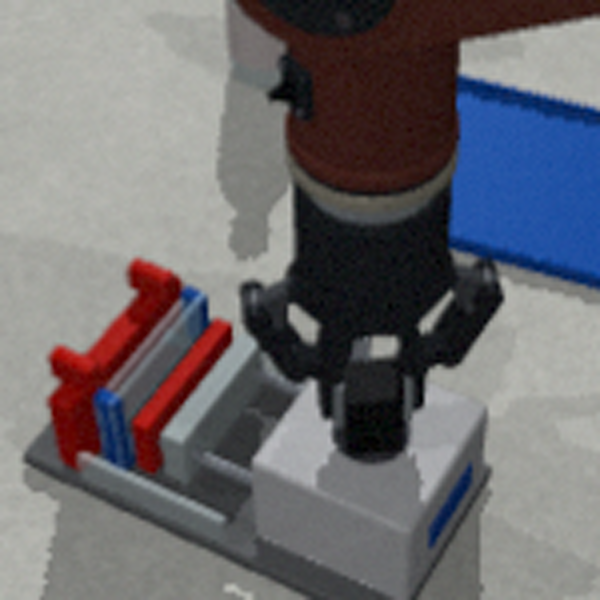

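View pics/t8.png

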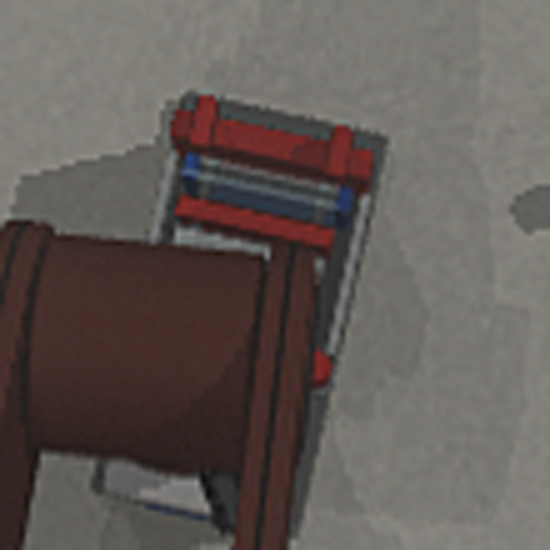

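The pad bar is now just short of the cassette (gap between (130,460) and (160,450) in the side crop). The idle torque is about 0.38 N·m while moving. Turning in smaller steps from here.

Emit:
arm_command(increments=[[[1, -0.0001, 0, 0, 2], [1, -0.0001, 0, 0, 4], [1, -0.0001, 0, 0, 6], [1, -0.0001, 0, 0, 8], [1, -0.0002, 0, 0, 10], [1, -0.0002, 0, 0, 12]]])

```text
time_s: 12.43
tcp_pos: [0.5064, 0.0436, 0.0998]
eef_rot: [-3.138, 0.011, 0.22]
wrist_force: [-2.3, -1.3, 2.3]
finger_gap: 0.345
```

```bash
python3 st.py
```

```text
12.43 [0.5064 0.0436 0.0998] [-179.78    0.61   12.62] F [-2.3 -1.3  2.3] M [-0.143  0.283  0.25 ] tau6 -0.3 gap 0.345
```

Emit:
arm_command(increments=[[[1, 0, 0, 0, 1.5], [1, 0, 0, 0, 3], [1, 0, 0, 0, 4.5], [1, -0.0001, 0, 0, 6], [1, -0.0001, 0, 0, 7.5], [1, -0.0001, 0, 0, 9]]])

```text
time_s: 12.93
tcp_pos: [0.5061, 0.0435, 0.0998]
eef_rot: [-3.14, 0.012, 0.064]
wrist_force: [-2.2, -1.2, 1.1]
finger_gap: 0.343
```

```bash
python3 st.py;  python3 - <<'E'
from h import *
s=robot.snapshot("side"); crop(s,165,165,70,75,8,"pics/s9.png")
E
python3 st.py
```

```text
12.93 [0.5061 0.0435 0.0998] [-179.89    0.66    3.68] F [-2.2 -1.2  1.1] M [-0.041  0.282  0.257] tau6 -0.184 gap 0.343
12.98 [0.5061 0.0435 0.0998] [-179.89    0.65    3.59] F [-2.5 -0.8  2. ] M [-0.155  0.269  0.163] tau6 0.097 gap 0.337
```

View pics/s9.png

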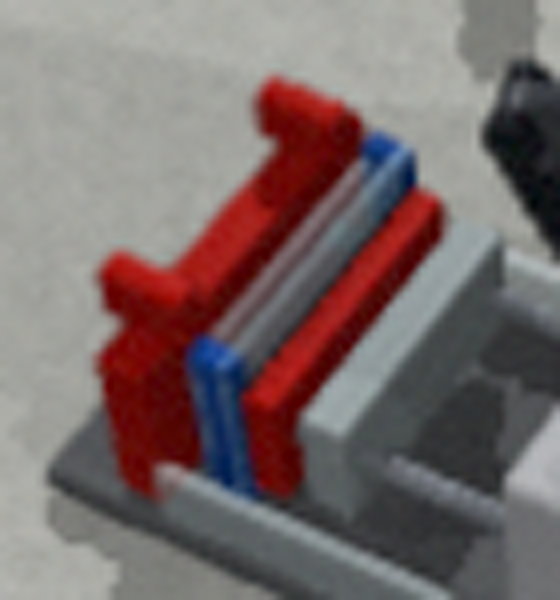

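The pad has about reached the cassette, and the cassette is nearly at the wall; torque is still about 0.25 N·m. Creeping now.

Emit:
arm_command(increments=[[[1, 0, 0, 0, 1], [1, 0, 0, 0, 2], [1, 0, 0, 0, 3], [1, 0, 0, 0, 4], [1, 0, 0, 0, 5]]])

```text
time_s: 13.4
tcp_pos: [0.506, 0.0435, 0.0998]
eef_rot: [-3.141, 0.012, -0.026]
wrist_force: [-2.4, -0.4, 2.6]
finger_gap: 0.343
```

```bash
python3 st.py
```

```text
13.4 [0.506  0.0435 0.0998] [-179.95    0.68   -1.48] F [-2.4 -0.4  2.6] M [-0.023  0.428  0.271] tau6 -0.057 gap 0.343
```

Emit:
arm_command(increments=[[[1, 0, 0, 0, 1], [1, 0, 0, 0, 2], [1, 0, 0, 0, 3], [1, 0, 0, 0, 4]]])

```text
time_s: 13.73
tcp_pos: [0.5059, 0.0435, 0.0998]
eef_rot: [-3.142, 0.012, -0.097]
wrist_force: [-2.6, 0.6, 2.5]
finger_gap: 0.342
```

```bash
python3 st.py;  python3 - <<'E'
from h import *
s=robot.snapshot("side"); crop(s,165,165,70,75,8,"pics/s10.png")
E
python3 st.py
```

```text
13.73 [0.5059 0.0435 0.0998] [-180.      0.7    -5.57] F [-2.6  0.6  2.5] M [-0.119  0.419  0.238] tau6 -0.019 gap 0.342
13.78 [0.5059 0.0435 0.0998] [-180.      0.7    -5.63] F [-3.  -0.6  1.5] M [-0.08   0.464  0.239] tau6 0.126 gap 0.344
```

View pics/s10.png

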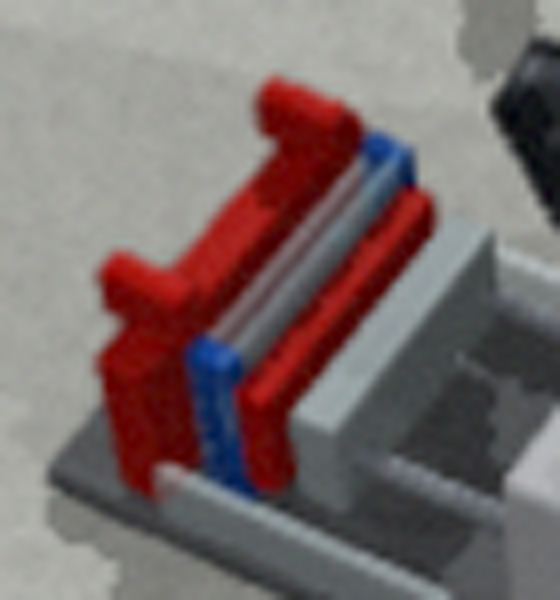

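Emit:
arm_command(increments=[[[1, 0, 0, 0, 1], [1, 0, 0, 0, 2], [1, 0, 0, 0, 3], [1, 0, 0, 0, 4], [1, 0, 0, 0, 5]]])

```text
time_s: 14.2
tcp_pos: [0.5057, 0.0435, 0.0998]
eef_rot: [3.14, 0.013, -0.187]
wrist_force: [-4.6, -0.4, 4.1]
finger_gap: 0.34
```

```bash
python3 st.py
```

```text
14.2 [0.5057 0.0435 0.0998] [179.94   0.72 -10.73] F [-4.6 -0.4  4.1] M [-0.131  0.597  0.263] tau6 -0.025 gap 0.34
```

Emit:
arm_command(increments=[[[1, -0.0002, 0, -0.0002, 1], [1, -0.0002, 0, -0.0002, 2], [1, -0.0002, 0, -0.0002, 3], [1, -0.0002, 0, -0.0002, 4], [1, -0.0002, 0, -0.0002, 5]]])

```text
time_s: 14.62
tcp_pos: [0.5055, 0.0435, 0.0998]
eef_rot: [3.139, 0.012, -0.276]
wrist_force: [-0.2, -0.4, -0.1]
finger_gap: 0.344
```

```bash
python3 st.py
```

```text
14.62 [0.5055 0.0435 0.0998] [179.87   0.71 -15.83] F [-0.2 -0.4 -0.1] M [-0.09   0.218  0.25 ] tau6 -0.029 gap 0.344
```

Emit:
arm_command(increments=[[[1, -0.0001, 0, 0, 1], [1, -0.0001, 0, 0, 2], [1, -0.0001, 0, 0, 3], [1, -0.0001, 0, 0, 4]]])

```text
time_s: 14.95
tcp_pos: [0.5054, 0.0436, 0.0998]
eef_rot: [3.139, 0.012, -0.348]
wrist_force: [-1.7, -1.2, 0.4]
finger_gap: 0.34
```

```bash
python3 st.py;  python3 - <<'E'
from h import *
s=robot.snapshot("side"); crop(s,165,165,70,75,8,"pics/s11.png")
E
python3 st.py
```

```text
14.95 [0.5054 0.0436 0.0998] [179.82   0.7  -19.94] F [-1.7 -1.2  0.4] M [-0.133  0.218  0.325] tau6 -0.029 gap 0.34
15.0 [0.5054 0.0435 0.0998] [179.82   0.7  -19.99] F [-2.3 -1.  -0.3] M [-0.112  0.246  0.207] tau6 0.123 gap 0.344
```

View pics/s11.png

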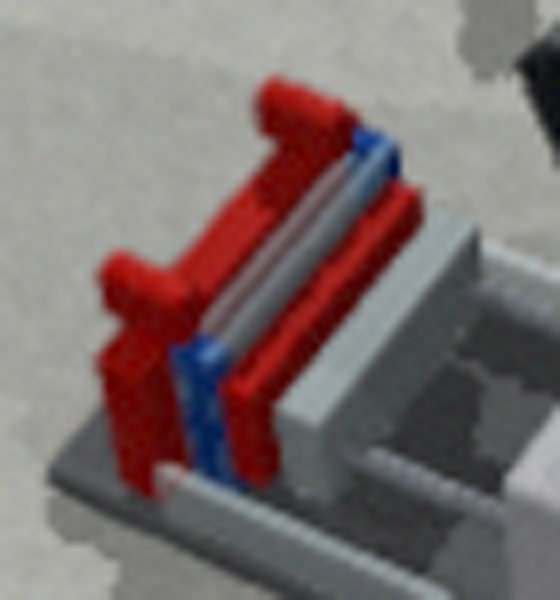

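The cassette is now being pushed (its near corner went from (205,350) to (185,350)) and is almost at the wall. Continuing with fine checks.

Emit:
arm_command(increments=[[[1, -0.0001, 0, 0, 1], [1, -0.0001, 0, 0, 2], [1, -0.0001, 0, 0, 3], [1, -0.0001, 0, 0, 4]]])

```text
time_s: 15.33
tcp_pos: [0.5053, 0.0436, 0.0998]
eef_rot: [3.138, 0.012, -0.42]
wrist_force: [-1.1, -0.6, -0.9]
finger_gap: 0.333
```

```bash
python3 st.py
```

```text
15.33 [0.5053 0.0436 0.0998] [179.77   0.69 -24.09] F [-1.1 -0.6 -0.9] M [-0.089  0.267  0.212] tau6 -0.027 gap 0.333
```

Emit:
arm_command(increments=[[[1, -0.0001, 0, 0, 1], [1, -0.0001, 0, 0, 2], [1, -0.0001, 0, 0, 3], [1, -0.0001, 0, 0, 4]]])

```text
time_s: 15.67
tcp_pos: [0.5052, 0.0437, 0.0998]
eef_rot: [3.137, 0.012, -0.492]
wrist_force: [-1.9, -1.1, -0.1]
finger_gap: 0.342
```

```bash
python3 st.py
```

```text
15.67 [0.5052 0.0437 0.0998] [179.72   0.67 -28.18] F [-1.9 -1.1 -0.1] M [-0.098  0.216  0.313] tau6 0.079 gap 0.342
```

Emit:
arm_command(increments=[[[1, -0.0001, 0, 0, 1], [1, -0.0001, 0, 0, 2], [1, -0.0001, 0, 0, 3], [1, -0.0001, 0, 0, 3]]])

```text
time_s: 16.0
tcp_pos: [0.5051, 0.0437, 0.0998]
eef_rot: [3.136, 0.011, -0.546]
wrist_force: [-1.7, -0.2, -0.2]
finger_gap: 0.346
```

```bash
python3 st.py;  python3 - <<'E'
from h import *
s=robot.snapshot("side"); crop(s,165,165,70,75,8,"pics/s12.png")
E
python3 st.py
```

```text
16.0 [0.5051 0.0437 0.0998] [179.69   0.66 -31.26] F [-1.7 -0.2 -0.2] M [-0.116  0.124  0.338] tau6 0.609 gap 0.346
16.05 [0.5051 0.0437 0.0998] [179.69   0.66 -31.2 ] F [-2.1 -1.7 -0.9] M [-0.125  0.205  0.406] tau6 0.491 gap 0.34
```

View pics/s12.png

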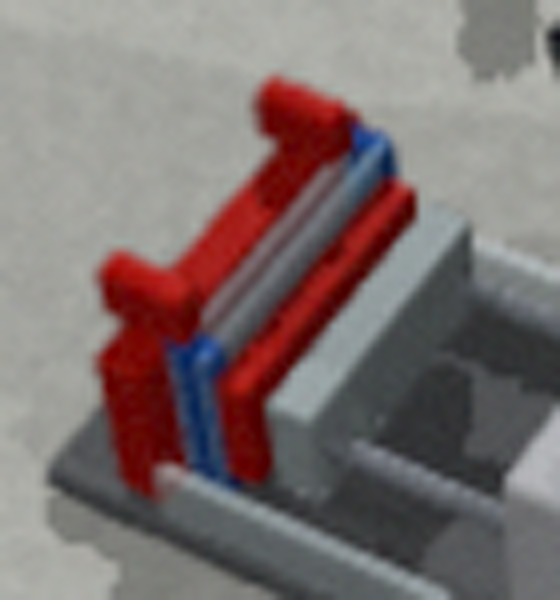

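The cassette is against the wall and the torque is rising, held at about 0.4 N·m. A little more.

Emit:
arm_command(increments=[[[1, 0, 0, 0, 1], [1, 0, 0, 0, 2], [1, 0, 0, 0, 2]]])

```text
time_s: 16.3
tcp_pos: [0.5051, 0.0438, 0.0998]
eef_rot: [3.136, 0.011, -0.581]
wrist_force: [-1.7, -1.1, 0.1]
finger_gap: 0.343
```

```bash
python3 st.py
```

```text
16.3 [0.5051 0.0438 0.0998] [179.66   0.66 -33.28] F [-1.7 -1.1  0.1] M [-0.103  0.21   0.501] tau6 0.656 gap 0.343
```

The torque has clearly risen to 0.50 N·m, about 13 N of clamping, so I stop here. I'll back off within the socket's slack to unload, then lift straight up.

Emit:
arm_command(increments=[[[1, 0, 0, 0, -2], [1, 0, 0, 0, -4], [1, 0, 0, 0, -6], [1, 0, 0, 0, -6]]])

```text
time_s: 16.63
tcp_pos: [0.5052, 0.0437, 0.0998]
eef_rot: [3.137, 0.012, -0.476]
wrist_force: [-0.9, -1.2, -0.3]
finger_gap: 0.345
```

```bash
python3 st.py
```

```text
16.63 [0.5052 0.0437 0.0998] [179.75   0.67 -27.25] F [-0.9 -1.2 -0.3] M [-0.205  0.094  0.1  ] tau6 -0.382 gap 0.345
```

Emit:
arm_command(increments=[[[1, 0, 0, 0, -2], [1, 0, 0, -0.001, -2], [1, 0, 0, -0.003, -2], [1, 0, 0, -0.005, -2]]])

```text
time_s: 16.97
tcp_pos: [0.5051, 0.0437, 0.1043]
eef_rot: [3.138, 0.012, -0.442]
wrist_force: [2.3, -1.0, -6.6]
finger_gap: 0.342
```

```bash
python3 st.py
```

```text
16.97 [0.5051 0.0437 0.1043] [179.77   0.7  -25.34] F [ 2.3 -1.  -6.6] M [-0.192 -0.366  0.064] tau6 0.044 gap 0.342
```

Emit:
arm_command(increments=[[[1, 0.0003, 0, -0.002, 0], [1, 0.0003, 0, -0.005, 0], [1, 0.0003, 0, -0.008, 0], [1, 0.0003, 0, -0.01, 0]]])

```text
time_s: 17.3
tcp_pos: [0.5056, 0.0437, 0.1151]
eef_rot: [3.138, 0.012, -0.443]
wrist_force: [-0.5, -0.4, -1.3]
finger_gap: 0.341
```

```bash
python3 st.py
```

```text
17.3 [0.5056 0.0437 0.1151] [179.78   0.7  -25.36] F [-0.5 -0.4 -1.3] M [0.001 0.026 0.014] tau6 0.011 gap 0.341
```

Emit:
arm_command(increments=[[[1, 0, 0, -0.005, 0], [1, 0, 0, -0.015, 0], [1, 0, 0, -0.03, 0], [1, 0, 0, -0.045, 0], [1, 0, 0, -0.055, 0], [1, 0, 0, -0.06, 0], [1, 0, 0, -0.06, 0], [1, 0, 0, -0.06, 0]]])

```text
time_s: 17.97
tcp_pos: [0.5064, 0.0436, 0.1753]
eef_rot: [3.138, 0.012, -0.443]
wrist_force: [-0.2, -0.3, -1.8]
finger_gap: 0.34
```

```bash
python3 go.py .49 -.27 .175 12;  python3 - <<'E'
from h import *
s=robot.snapshot("side"); crop(s,165,110,150,150,4,"pics/s13.png")
E
sed -n 1,1p /dev/null; python3 -c "
import numpy as np;p=np.load('p.npz');print({k:p[k] for k in p})"
```

```text
t 17.97 pos [0.5064 0.0436 0.1753] rpy [179.79   0.68 -25.36] F [-0.2 -0.3 -1.8] gap 0.34 j6 0.37
dx dy dz tw [ 1.195e-01  2.904e-01 -1.000e-04] -37.4
{'cr': array([ 0.49818768, -0.24670165,  0.210209  ]), 'st': array([ 0.50749106,  0.04450232, -0.20194473]), 'tr': array([ 0.49469554, -0.27190436, -0.0590937 ])}
```

View pics/s13.png

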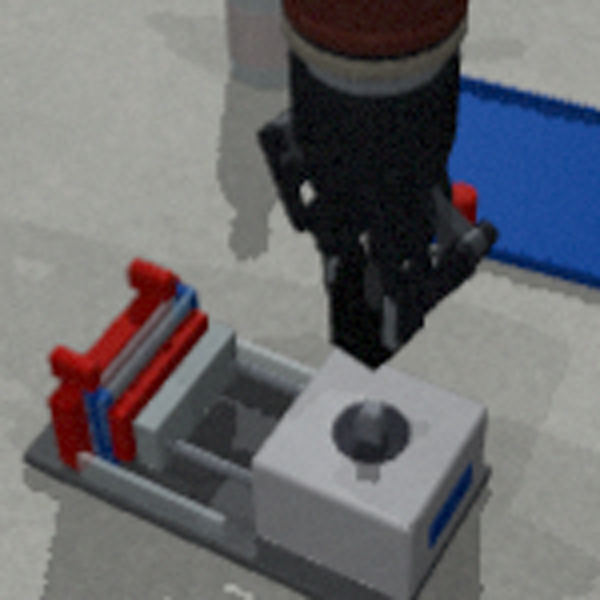

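The crank is off the shaft, and the cassette stays pinched between pad and wall (around (150,380)). Now the bottle's position, before planning the placing.

```bash
python3 - <<'E'
from h import *
import pickle
d=pickle.load(open("s0.pkl","rb"))
print(atz(d["top"],(375.5,121.5),.15),atz(d["side"],(230.5,87),.15))
E
python3 go.py .52 -.273 .175 -93
```

```text
[ 0.70266568 -0.33885426  0.15      ] [ 0.7009056  -0.32925245  0.15      ]
t 18.02 pos [0.5059 0.0436 0.1746] rpy [179.76   0.75 -25.36] F [-0.3  0.4 -1.4] gap 0.344 j6 0.37
dx dy dz tw [ 0.1483  0.2801 -0.0012] 67.6
```

Emit:
arm_command(increments=[[[1, 0.01, 0.02, 0, 5], [1, 0.03, 0.056, 0, 11], [1, 0.05, 0.092, 0, 18], [1, 0.07, 0.13, 0, 25], [1, 0.09, 0.168, 0, 32], [1, 0.11, 0.206, 0, 39], [1, 0.13, 0.243, 0, 46], [1, 0.14, 0.265, 0, 51]]])

```text
time_s: 18.68
tcp_pos: [0.5181, -0.2592, 0.1726]
eef_rot: [3.128, 0.005, -1.341]
wrist_force: [0.7, 0.4, -1.3]
finger_gap: 0.341
```

```bash
python3 go.py .52 -.273 .1 -93
```

```text
t 18.68 pos [ 0.5181 -0.2592  0.1726] rpy [179.2    0.29 -76.81] F [ 0.7  0.4 -1.3] gap 0.341 j6 0.75
dx dy dz tw [0.0142 0.0003 0.0726] 16.2
```

Emit:
arm_command(increments=[[[1, 0.012, 0, 0.01, 5], [1, 0.014, 0, 0.025, 10], [1, 0.014, 0, 0.04, 15], [1, 0.014, 0, 0.055, 16], [1, 0.014, 0, 0.068, 16], [1, 0.014, 0, 0.072, 16], [1, 0.014, 0, 0.072, 16], [1, 0.014, 0, 0.072, 16]]])

```text
time_s: 19.35
tcp_pos: [0.5202, -0.2725, 0.1005]
eef_rot: [3.126, 0.001, -1.619]
wrist_force: [-0.0, 0.3, -1.2]
finger_gap: 0.346
```

```bash
python3 go.py .52 -.273 .0186 -93
python3 - <<'E'
from h import *
s=robot.snapshot("side"); crop(s,215,70,150,120,5,"pics/s14.png")
E
```

```text
t 19.35 pos [ 0.5202 -0.2725  0.1005] rpy [ 1.7912e+02  7.0000e-02 -9.2760e+01] F [-0.   0.3 -1.2] gap 0.346 j6 1.01
dx dy dz tw [ 0.0006 -0.001   0.0819] 0.2
```

View pics/s14.png

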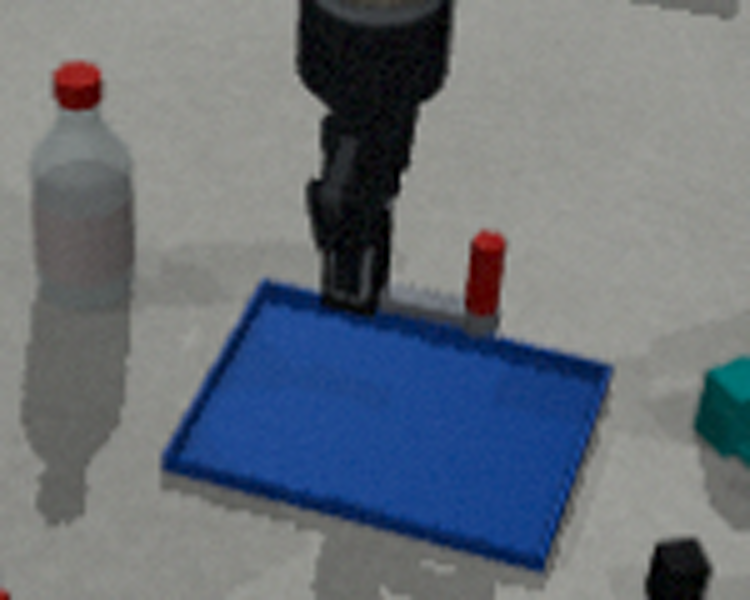

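The crank is above the middle of the tray with its handle up ((487,240) in the crop). Lowering gently.

Emit:
arm_command(increments=[[[1, 0, 0, 0.015, 0], [1, 0, 0, 0.03, 0], [1, 0, 0, 0.045, 0], [1, 0, 0, 0.058, 0], [1, 0, 0, 0.067, 0], [1, 0, 0, 0.073, 0], [1, 0, 0, 0.076, 0], [1, 0, 0, 0.077, 0]]])

```text
time_s: 20.07
tcp_pos: [0.5197, -0.2728, 0.0241]
eef_rot: [3.127, 0.001, -1.619]
wrist_force: [-0.4, -0.2, -1.5]
finger_gap: 0.345
```

Emit:
arm_command(increments=[[[1, 0, 0, 0.001, 0], [1, 0, 0, 0.002, 0], [1, 0, 0, 0.003, 0], [1, 0, 0, 0.003, 0]]])

```text
time_s: 20.4
tcp_pos: [0.5198, -0.2729, 0.0214]
eef_rot: [3.128, 0.0, -1.619]
wrist_force: [-1.1, -0.0, -1.0]
finger_gap: 0.336
```

```bash
python3 st.py
```

```text
20.4 [ 0.5198 -0.2729  0.0214] [ 1.7922e+02  1.0000e-02 -9.2770e+01] F [-1.1 -0.  -1. ] M [-0.021 -0.039  0.   ] tau6 -0.0 gap 0.336
```

Emit:
arm_command(increments=[[[1, 0, 0, 0.001, 0], [1, 0, 0, 0.002, 0], [1, 0, 0, 0.002, 0]]])

```text
time_s: 20.65
tcp_pos: [0.5198, -0.2729, 0.0193]
eef_rot: [3.128, 0.0, -1.619]
wrist_force: [-0.3, 0.7, -0.8]
finger_gap: 0.345
```

Emit:
arm_command(increments=[[[1, 0, 0, 0.0005, 0], [1, 0, 0, 0.001, 0]]])

```text
time_s: 20.82
tcp_pos: [0.5198, -0.273, 0.0187]
eef_rot: [3.128, 0.0, -1.619]
wrist_force: [-3.3, 1.3, 5.9]
finger_gap: 0.343
```

Contact with the tray floor. Opening.

Emit:
arm_command(increments=[[[0.7, 0, 0, 0, 0], [0.4, 0, 0, 0, 0], [0.2, 0, 0, 0, 0], [0, 0, 0, 0, 0], [0, 0, 0, 0, 0], [0, 0, 0, 0, 0], [0, 0, 0, 0, 0], [0, 0, 0, 0, 0]]])

```text
time_s: 21.48
tcp_pos: [0.5198, -0.2729, 0.0187]
eef_rot: [3.128, 0.0, -1.619]
wrist_force: [-0.2, 0.4, -0.0]
finger_gap: 1.0
```

Emit:
arm_command(increments=[[[0, 0, 0, -0.01, 0], [0, 0, 0, -0.04, 0], [0, 0, 0, -0.08, 0], [0, 0, 0, -0.12, 0], [0, 0, 0, -0.16, 0], [0, 0, 0, -0.2, 0], [0, 0, 0, -0.2, 0], [0, 0, 0, -0.2, 0]]])

```text
time_s: 22.15
tcp_pos: [0.5245, -0.2744, 0.2236]
eef_rot: [3.135, -0.004, -1.619]
wrist_force: [0.2, 0.3, -0.2]
finger_gap: 1.001
```

```bash
python3 st.py
python3 - <<'E'
from h import *
s=robot.snapshot("side"); cv2.imwrite("pics/s15.png",s["color"]); crop(s,165,70,180,150,4.4,"pics/s15b.png")
s=robot.snapshot("top"); cv2.imwrite("pics/t15.png",s["color"])
E
```

```text
22.15 [ 0.5245 -0.2744  0.2236] [179.61  -0.24 -92.76] F [ 0.2  0.3 -0.2] M [-0.062 -0.079 -0.006] tau6 -0.0 gap 1.001
```

View pics/s15.png

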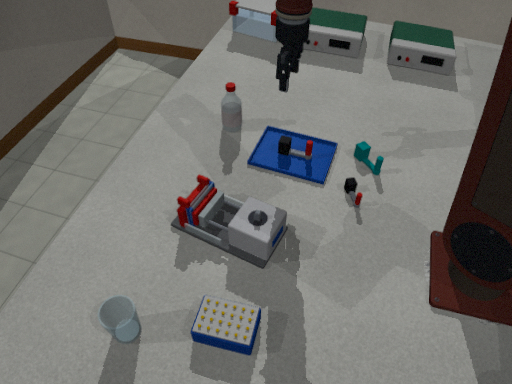

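View pics/s15b.png

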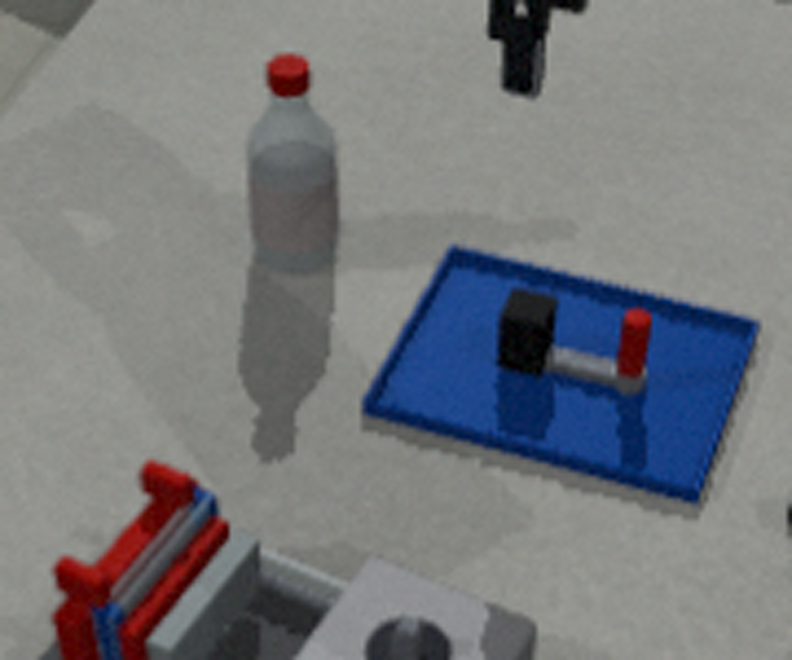

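View pics/t15.png

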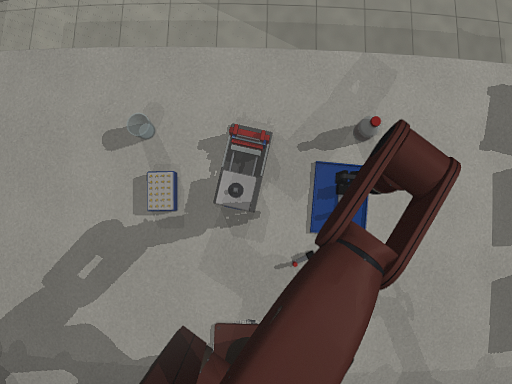

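The crank lies flat and handle up inside the tray (hub (527,330), handle (635,340) in the crop). The bystanders are unmoved. One last close look at the clamp.

Run:
```python
from h import *
s=robot.snapshot("top"); crop(s,215,118,65,70,8,"pics/t16.png")
```

```text
(no output)
```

View pics/t16.png

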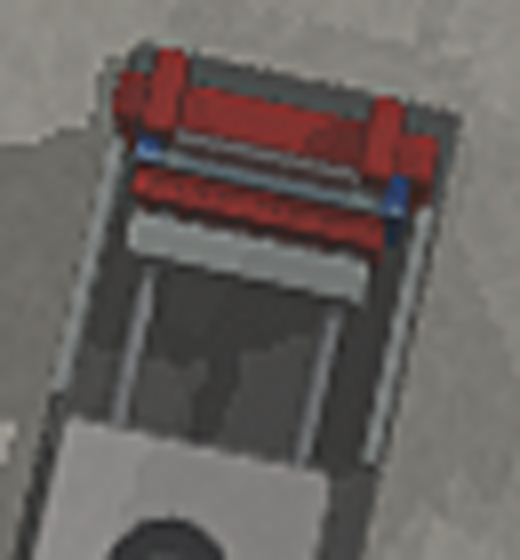

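The cassette is sandwiched between the wall and the pad (from (150,150) to (395,200)). The job is done, so I'm handing it in.

```bash
python3 -c "
from bench import robot
print(robot.sign_off())"
```

```text
the job is handed in; nothing more can be done
None
```

The cassette is clamped against the stop wall, and the crank is back in the blue tray, flat with its handle up. I handed the job in at about 22 s of the 72 s allowed.

- **Fit:** the crank slid onto the square shaft without contact. It seated at the expected height with about 11 N of downward force.
- **Clamping:** I turned the gripper about 168° clockwise, including play in the socket. I stopped when the torque had clearly risen, from about 0.25 to 0.50 N·m. That is about 13 N of clamping, estimated from the torque rather than measured directly.
- **Release:** I backed off about 8° within the socket's play before lifting. The lift-off showed a brief 6.6 N of drag. The torque had dropped to about 0.1 N·m before the lift and near zero after it.

**Last checks:** the final pictures show the cassette pressed between the pad and the wall and the crank inside the tray. The tip box, bottle and beaker looked unmoved, and the gripper was open and clear. I could not measure the clamping force left after release.

**Slips:** one move overshot by about 27 mm in free space while carrying the crank over; it touched nothing and I corrected it. The tool also stayed tilted by up to about 0.9°, which caused no problem.

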